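# Fit the filter tube to the measuring machine's air block and turn on the air

### The arm

A 6-joint arm with a two-finger parallel gripper is mounted at the origin on the work surface. World frame = base frame: x ahead of the robot, y to its left, z up, the work surface at z = 0. Lengths are in mm, angles in rad, forces in N, time in s.
With the tool pointing down it reaches from about 250 to 775 mm from the base axis. Payload 8.9 kg.
Tool frame: the origin (TCP) lies at the very end of the fingers, on their centre line; the grasp point (between the pads) lies 19 mm behind it; z points along the fingers, y is the direction in which the jaws open and shut (so a half turn about z gives the same grasp; the last joint's range is limited). The gripper opens to 85 mm and grips with 20 to 120 N. Pads are 22 mm wide; open, the fingers measure 114 mm over their backs; the gripper's body (76 mm by 85 mm) begins 54 mm behind the grasp point. The pads swing forward as they close: fully open they stand 13 mm farther back than shut.
Start: joints at [-1.482, 0.291, -0.153, 1.127, 0, 1.431], TCP at [118.565, -511.435, 231.305] pointing down, gripper open.
Joint ranges: [-2.52, 2.52], [-0.91, 1.74], [-1.3, 1.37], [-1.96, 2.02], [-1.52, 1.47], [-3.14, 3.14]. Speed limits (rad/s): [2.22, 2.22, 2.79, 3.14, 3.14, 3.14].

### API

Orientations are given as a unit quaternion [x, y, z, w].
In Python, from rig import r gives the robot as it stands. The module is installed in compiled form; this text tells all that it offers.
- The arm moves only by the shell command python3 -m inch 'ROWS'. ROWS is JSON, a list of rows, each a list of 7 numbers: the shift along the world's x, y, z in cm, then the turn, a rotation vector about the world's x, y, z in rad, then the opening, from 0 (shut) to 1 (fully open). In form: [[tx, ty, tz, wx, wy, wz, hand], ...]. A call has 1 to 20 rows; each row is the pose to reach, as a shift and turn from the pose measured when the call began; what a row does not reach only later rows make up. A row lasts 1/12 s, in which the tool goes at most 41.7 mm and 7.16 degrees, less where a joint would pass 70% of its speed; a pose out of reach is approached as far as the arm can. A call with a gripper value outside its range is refused whole. The fingers move at their own pace and stop on an object; the grip force is fixed at half the most. Time passes only in rows, so rows that repeat a pose let the fingers close. It gives the time, the measured TCP pose, the force and the opening at its end, in the units of the state.
- r.state(): the state, without advancing time (a new reading comes with each control period).
- r.camera(name): name is "side" or "top" or "wrist"; returns the picture (384x512x3 uint8, blue, green, red); there is no depth.
- r.calibration(name): a dict with "mtx" (3x3 intrinsics, pixels), "T" (4x4, takes a point from camera to world coordinates). Camera axes: x right, y down, z forward; pixel columns grow to the right and rows downward; lengths in mm; the calibration is good to about 2 mm. A picture is of the moment at which its call begins: read the wrist's pose just before it. calibration takes no time and is no camera call; for the wrist camera it gives the pose at the moment of the call.
- r.finish_job(): hands the job in, once; it reports no verdict.
The state is a dict: "clock": time; "q": joint angles; "dq": joint speeds; "joint_efforts": joint torques, N m; "tool_pos": TCP position; "eef_rot": TCP orientation; "ft_force": force on the tool from outside, world axes, zero at the start; "moment": the same for the moment, N m; "grip_width": opening from 0.0 (shut) to 1.0 (fully open).
Only numpy, scipy, OpenCV 4.12 (cv2) and the standard library are available. Lean on these libraries where they do the work, as an engineer would, in place of code of your own. Each camera call takes 0.05 s, during which the arm holds its last target. There are 200 camera calls.

### The job

Take the larger filter tube from its stand and push its stem straight down into the open push-fit port of the air block, past the seal and against the valve spring, until it snaps home and bottoms; do not force it any harder after that, and leave it standing there, held by the collet. Only then open the shut-off valve: swing its lever round, all the way to its stop, in line with the inlet pipe. Leave everything else undisturbed.

Things in the scene. Friction and masses are not known exactly. Their poses are not given: they have to be found in the camera images.
- filter: The larger filter tube, upright in either hole of the stand, round about z (up). Aluminium stem tube 14 mm diameter, 36 mm long (lowest 6 mm taper to 9.6 mm; latch groove 16 to 22 mm up; black line at 28 mm marks full insertion), then a straight clear body 30 mm diameter, 90 mm long, with black end caps. Origin: centre of the stem's lower end (shoulder 36 mm, top 126 mm above it). About 0.11 kg.
- filter_small: A smaller filter tube of another size, in the other hole of the stand, to be left there: stem 8 mm diameter, 28 mm long, body 22 mm diameter, 45 mm long. Origin at the centre of the stem's lower end, z up.
- stand: White plastic stand block, 62 (x) by 136 (y) by 46 mm high, fixed to the bench. Origin at the centre of its underside, z up. Two holes on its y axis, at y = -35 and +35 mm, 16 mm wide, 40 mm deep; the filters' shoulders rest on its top face, their stems hang free in the holes.
- airblock: Aluminium manifold, 50 (x) by 130 (y) by 52 mm high, on four rubber mounts: pushed down it gives 1 mm per 4 N and springs back. Origin: centre of its underside, 16 mm above the bench, z up, front to -x. Port on top at y = +40 mm. A round gauge stands 29 mm out of the front. At the -y end a ball valve and the inlet pipe (20 mm diameter) along -y to y = -200 mm; the outlet pipe ends at y = 102 mm.
- port_mouth (a point): Centre of the upright port's mouth: top of the black collet ring (27 mm diameter), 76 mm above the bench, axes as the air block. Bore 15.6 mm, widening to 19.6 mm in the top 2.5 mm. Resistance by depth of the stem end: collet teeth at 9 to 15 mm (up to 10 to 13 N), then 5 N; seal at 18 to 22 mm and valve spring from 21 mm on (13 to 20 N together), till teeth snap into the groove at about 26 mm.
- valve_lever (a joint): Angle of the valve's lever, rad. 0: closed, the lever points to the block's front (-x), across the pipe. It turns about a vertical pivot, counter-clockwise seen from above, to 1.571: open, at its stop, lying along the inlet pipe (the block's -y). It stays where it is left; turning takes about 0.14 N m, 2 to 3 N at the grip.
- lever_pivot (a point): The lever's pivot, 79 mm above the bench, at x = 0, y = -90 mm, z = 63 mm in the air block's frame; axes as the air block. Under the swinging lever, beyond the block, are only the pipe and its elbow, their tops at most 56 mm above the bench.
- lever_grip (a point): Point on the lever's axis, 60 mm from the pivot, in its rubber sleeve: a bar 15 mm wide and 9 mm high, its mid-height 79 mm above the bench, from 28 to 78 mm from the pivot (a steel strip 12 mm wide and 4 mm thick nearer the pivot). The point's -x axis points outward along the lever.
- port_seat (a point): Centre of the port's hard seat, 28 mm below the mouth, where the stem's end bottoms; after the snap the push first drops to about 12 N, then rises from 18 N on as the seat is met and the block is pressed down. Snapped in, the tube rests about 1 mm above the seat, held upright; let go before the snap, the valve spring pushes it back up 5 mm or more. More than 40 N between tube and port does damage.
- ring_gauge: Plain steel ring gauge lying on the bench, 60 mm diameter, 20 mm high. To be left alone. Origin at the centre of its underside.
- gauge_case: Closed dark wooden gauge case, 90 by 60 by 35 mm. To be left alone. Origin at the centre of its underside.
- spanner: Open-ended spanner lying on the bench, 160 mm long. To be left alone. Origin near its middle, x along it.
Mind the look-alikes: they are no part of the job. What is shaped like the filter but green or orange is not meant.

How it is judged (in metres and radians):
On the way, in this order (a step that is already met when the one before it is completed fails the run):
1. the larger filter tube is fully home in the port (z of filter in the frame of port_seat below 0.0022 m and horizontal distance between filter and port_seat below 0.003 m and angle between filter's own z axis and vertical below 0.08 rad), for 0.2 s.
2. then the valve lever is swung open to its stop (value of joint valve_lever above 1.45 rad), for 0.2 s.
At the end, for the whole second after the job is handed in: The larger filter tube stands upright in the port (within 0.08 rad), its stem end within 2.2 mm of the seat and 3 mm of the port's axis, at rest; the valve lever is open, within 0.12 rad of its stop; the small filter, ring gauge, gauge case and spanner are where they were (moved less than 20 mm) (all of step 1 and linear speed of filter below 0.02 m/s and value of joint valve_lever above 1.45 rad and distance of each of filter_small, ring_gauge, gauge_case, spanner from where it was at the start of the episode below 0.02 m); the robot touches nothing.
It fails at once if the filter tube is forced against the port with more than 40 N (contact force between filter and airblock above 40 N).
It fails at once if the valve is opened (beyond 0.5 rad) while the filter tube is not fully home (value of joint valve_lever above 0.5 rad and not (z of filter in the frame of port_seat below 0.0022 m and horizontal distance between filter and port_seat below 0.003 m and angle between filter's own z axis and vertical below 0.08 rad)).
It fails at once if the small filter, ring gauge, gauge case or spanner is moved more than 20 mm (distance of any of filter_small, ring_gauge, gauge_case, spanner from where it was at the start of the episode above 0.02 m).
It also fails if it takes over 61 s, if anything falls off the work surface, if the arm or the gripper's body presses on something with over 40 N, if the wrist force passes 120 N, or if a joint passes its speed limit or range.

## Working session

There is one attempt and no reset: what is moved stays moved. The work goes in short steps, Python scripts to look and compute and a shell command to move; the robot and the scene stay as the last step left them, time stands still between calls to the robot, and variables do not carry over. Pictures are saved under pics/ and viewed, about 8 in all and at most 12, crops included, and the job is handed in when it is done.

```bash
mkdir -p pics
cat > h.py <<'E'
import numpy as np, cv2
from rig import r
def ray(cal,px):
    K=np.array(cal["mtx"]);T=np.array(cal["T"])
    d=T[:3,:3]@np.linalg.solve(K,[px[0],px[1],1.0]); return T[:3,3],d
def onz(cal,px,z):
    o,d=ray(cal,px); return (o+d*(z-o[2])/d[2]).round(1)
def proj(cal,p):
    T=np.array(cal["T"]);c=T[:3,:3].T@(np.array(p,float)-T[:3,3]);u=np.array(cal["mtx"])@c;return (u[:2]/u[2]).round(1)
E
python3 - <<'E'
from h import *
s=r.state();print(s)
for n in("top","side"):
    c=r.calibration(n);print(n,np.array(c["mtx"]).round(1).tolist(),np.array(c["T"]).round(3).tolist())
    im=r.camera(n);cv2.imwrite(f"pics/{n}0.png",im)
a=cv2.imread("pics/top0.png");cv2.imwrite("pics/top0b.png",cv2.resize(a,(800,600),interpolation=cv2.INTER_CUBIC))
a=cv2.imread("pics/side0.png");cv2.imwrite("pics/side0b.png",cv2.resize(a,(800,600),interpolation=cv2.INTER_CUBIC))
E
```

```text
{'clock': 0.0, 'q': array([-1.48231752e+00,  2.91239942e-01, -1.54137730e-01,  1.12670225e+00,
       -2.51115471e-05,  1.43147764e+00]), 'dq': array([-1.66812588e-03,  1.68559331e-03, -3.75889758e-05, -5.99597799e-04,
        1.22217089e-03, -2.44255094e-05]), 'joint_efforts': array([ 2.11380002e-04, -5.37143254e+01,  3.31373727e+01,  1.59009907e-02,
       -2.29692141e-04,  3.32390073e-05]), 'tool_pos': array([ 118.50852277, -510.99308659,  230.74900845]), 'eef_rot': array([ 9.93520342e-01,  1.13652624e-01,  3.76093586e-06, -6.41907395e-04]), 'ft_force': array([ 0.05877644, -0.64486512, -0.22821198]), 'moment': array([ 0.01593359, -0.04432088,  0.00165598]), 'grip_width': 0.9995750026253731}
top [[392.6, 0.0, 255.1], [0.0, 392.6, 192.7], [0.0, 0.0, 1.0]] [[0.023, -0.976, 0.216, 388.315], [-1.0, -0.024, -0.001, 69.407], [0.007, -0.216, -0.976, 991.604], [0.0, 0.0, 0.0, 1.0]]
side [[358.9, 0.0, 257.5], [0.0, 358.9, 191.7], [0.0, 0.0, 1.0]] [[-0.766, -0.312, 0.562, 190.94], [-0.642, 0.375, -0.668, 524.233], [-0.002, -0.873, -0.488, 424.875], [0.0, 0.0, 0.0, 1.0]]
```

View pics/top0b.png

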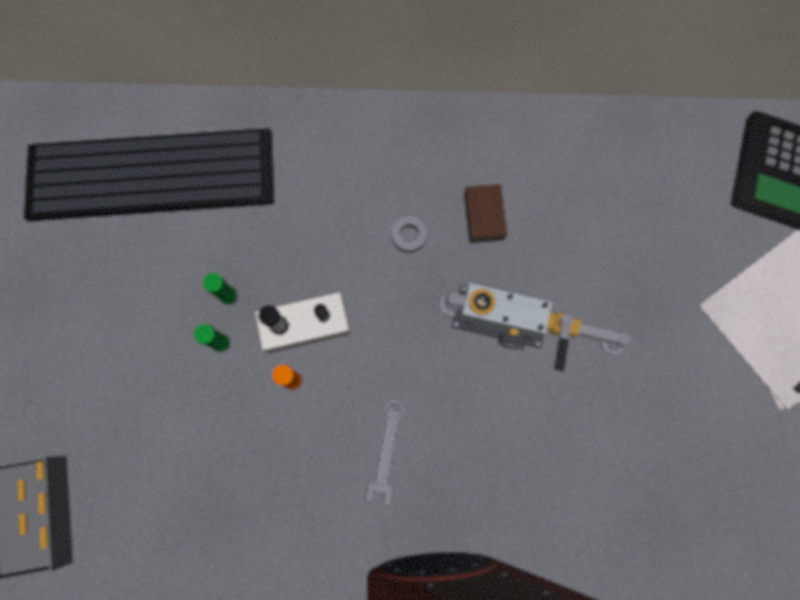

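View pics/side0b.png

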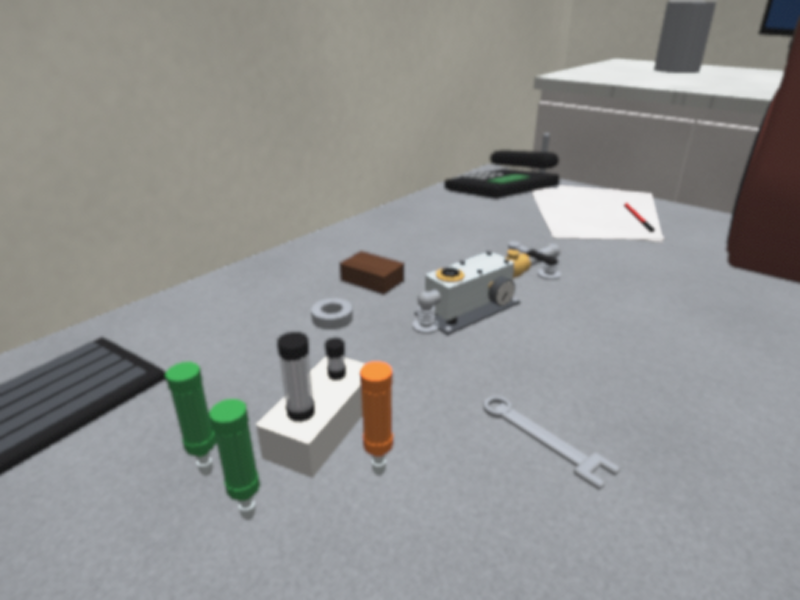

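Top view (800 px wide): filter cap at (269,315), small filter (322,312), stand around (302,320), port (482,301), lever from (566,326) to (561,368), orange look-alike (285,377), and greens at (215,284) and (205,335). The side view agrees, with the larger filter in the left-hand (+y) hole.

Run:
```python
from h import *
c=r.calibration("top");im=cv2.imread("pics/top0.png");hsv=cv2.cvtColor(im,cv2.COLOR_BGR2HSV)
k=1/1.5625
for n,p,z in [("filt",(269,315),136),("small",(322,310),91),("port",(482,301),76),("pivot",(566,326),79),("levend",(561,368),79),("orange",(284,375),130),("green",(205,333),130),("gr2",(214,283),130)]:
    print(n,onz(c,(p[0]*k,p[1]*k),z))
def blobs(m,lo):
    n,l,s,ce=cv2.connectedComponentsWithStats(m.astype(np.uint8))
    return [(ce[i].round(1),s[i].tolist(),l==i) for i in range(1,n) if s[i][4]>lo]
H,S,V=[hsv[...,i].astype(int) for i in range(3)]
print("orange")
for ce,s,m in blobs((H>8)&(H<28)&(S>120)&(V>90),15): print(ce,s,onz(c,ce,76))
print("dark")
for ce,s,m in blobs((V<60),15):
    if 150<ce[0]<420 and 150<ce[1]<260: print(ce,s,onz(c,ce,136))
print("white")
for ce,s,m in blobs((V>165)&(S<40),200):
    if ce[1]<250:
        cs,_=cv2.findContours(m.astype(np.uint8),0,2);q=cv2.convexHull(cs[0]);rr=cv2.minAreaRect(q);print(ce,s,[onz(c,b,46 if ce[0]<250 else 68) for b in cv2.boxPoints(rr)])
```

```text
filt [553.  251.6 136. ]
small [571.2 182.5  91. ]
port [594.3 -59.4  76. ]
pivot [ 558.  -185.9   79. ]
levend [ 494.2 -176.1   79. ]
orange [469.2 226.1 130. ]
green [526.  341.8 130. ]
gr2 [599.3 335.5 130. ]
orange
[307.8 193. ] [301, 186, 15, 15, 96] [593.3 -57.8  76. ]
[354.7 206.4] [351, 201, 8, 13, 74] [ 563.5 -169.    76. ]
[367.8 209.6] [365, 205, 6, 10, 40] [ 556.5 -199.8   76. ]
[328.3 211.8] [326, 210, 6, 4, 16] [ 549. -106.   76.]
[182.7 240.7] [174, 233, 19, 16, 205] [472.7 233.6  76. ]
[ 25.5 300.6] [24, 295, 4, 12, 45] [330.6 577.3  76. ]
[ 13.2 313. ] [11, 307, 5, 13, 52] [303.4 600.6  76. ]
[ 26.5 321.6] [25, 316, 4, 12, 47] [285.8 568.4  76. ]
[ 14.1 334.8] [12, 329, 5, 13, 56] [257.5 591.5  76. ]
[ 27.5 343.8] [26, 338, 4, 13, 50] [239.5 559.3  76. ]
dark
[310.8 152.2] [301, 150, 21, 5, 52] [675.6 -56.9 136. ]
[172.2 201.8] [167, 196, 12, 13, 119] [552.6 251.5 136. ]
[205.2 199.4] [202, 196, 8, 8, 44] [559.8 178.7 136. ]
[358.8 226.5] [356, 217, 7, 20, 85] [ 507.4 -161.   136. ]
white
[489.8 202.8] [449, 148, 63, 113, 3895] [array([ 598.2, -396.9,   68. ]), array([ 725.3, -562.2,   68. ]), array([ 555.5, -670. ,   68. ]), array([ 437.7, -507.8,   68. ])]
[332.4 198.6] [312, 186, 39, 25, 549] [array([570. , -67.3,  68. ]), array([614.9, -77.4,  68. ]), array([ 596.5, -167.4,   68. ]), array([ 552. , -156.5,   68. ])]
[195.6 205.6] [165, 188, 58, 35, 1007] [array([574.8, 295.2,  46. ]), array([610.5, 162.7,  46. ]), array([551.2, 146.4,  46. ]), array([516.5, 277.3,  46. ])]
```

```bash
python3 -m inch '[[38,40,10,0,0,0.8,1],[38,40,10,0,0,0.8,1],[38,40,10,0,0,0.8,1],[38,40,10,0,0,0.8,1],[38,40,10,0,0,0.8,1],[38,40,10,0,0,0.8,1],[38,40,10,0,0,0.8,1],[38,40,10,0,0,0.8,1],[38,40,10,0,0,0.8,1],[38,40,10,0,0,0.8,1],[38,40,10,0,0,0.8,1],[38,40,10,0,0,0.8,1],[38,40,10,0,0,0.8,1],[38,40,10,0,0,0.8,1],[38,40,10,0,0,0.8,1],[38,40,10,0,0,0.8,1],[38,40,10,0,0,0.8,1],[38,40,10,0,0,0.8,1],[38,40,10,0,0,0.8,1],[38,40,10,0,0,0.8,1]]'
python3 - <<'E'
from h import *
c=r.calibration("wrist");im=r.camera("wrist");cv2.imwrite("pics/w1.png",im);np.savez("w1.npz",**{k:np.array(c[k]) for k in("mtx","T")})
print(np.array(c["T"]).round(2).tolist(),np.array(c["mtx"])[0,0])
for p in [(593.5,-58.5,76),(558,-186,79),(552.6,251.5,136)]:print(proj(c,p))
E
```

```text
clock: 1.77
tool_pos: [498.0, -111.8, 330.8]
eef_rot: [0.871, 0.491, -0.0, -0.001]
ft_force: [-0.5, -0.2, 1.5]
grip_width: 1.003
[[0.86, -0.5, -0.14, 533.37], [-0.52, -0.82, -0.23, -54.33], [-0.0, 0.27, -0.96, 474.64], [0.0, 0.0, 0.0, 1.0]] 329.9755705468278
[301.   76.7]
[326.2 185.7]
[  69.5 -264.8]
```

View pics/w1.png

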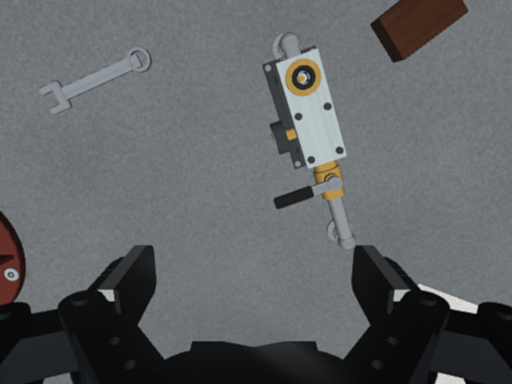

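Run:
```python
from h import *
c=dict(np.load("w1.npz"));im=cv2.imread("pics/w1.png");hsv=cv2.cvtColor(im,cv2.COLOR_BGR2HSV);H,S,V=[hsv[...,i].astype(int) for i in range(3)]
def comps(m,box,lo=20):
    q=np.zeros_like(m,np.uint8);x0,y0,x1,y1=box;q[y0:y1,x0:x1]=m[y0:y1,x0:x1]
    cs,_=cv2.findContours(q,0,2);return [k for k in cs if cv2.contourArea(k)>lo]
for nm,m,box,z in [("gold",(H>8)&(H<30)&(S>90),(280,50,330,105),70),("black",V<70,(285,58,322,98),76),("lever",V<70,(265,180,320,215),79),("hub",(H>8)&(H<30)&(S>90),(310,160,350,210),60)]:
    for k in comps(m,box):
        e=cv2.fitEllipse(cv2.convexHull(k));rr=cv2.minAreaRect(k);print(nm,np.round(e[0],1),np.round(e[1],1),onz(c,e[0],z),"rect",np.round(rr[0],1),onz(c,rr[0],z),[onz(c,b,z)[:2].tolist() for b in cv2.boxPoints(rr)])
m=(V>150)&(S<50)
for k in comps(m,(265,45,350,172),500):
    rr=cv2.minAreaRect(k);print("top",onz(c,rr[0],68),[onz(c,b,68)[:2].tolist() for b in cv2.boxPoints(rr)])
```

```text
gold [302.8  77.1] [34.7 37.2] [596.1 -60.   70. ] rect [303.  77.] [596.3 -60.1  70. ] [[589.0, -33.0], [622.3, -53.1], [603.7, -87.9], [569.5, -67.2]]
black [303.2  77. ] [22.  23.6] [595.5 -60.1  76. ] rect [303.  77.] [595.3 -60.   76. ] [[590.4, -43.2], [611.7, -56.1], [600.4, -77.0], [578.7, -63.9]]
lever [293.4 196.8] [15.9 44.6] [ 516.3 -177.5   79. ] rect [293.2 197.1] [ 515.9 -177.7   79. ] [[493.2, -165.5], [541.2, -174.7], [538.5, -189.8], [490.1, -180.6]]
hub [333.2 193.2] [ 9.8 23.6] [ 562.3 -206.    60. ] rect [333.1 193.7] [ 561.8 -206.6   60. ] [[549.9, -196.8], [576.5, -204.7], [573.6, -216.3], [546.9, -208.5]]
hub [328.1 175.3] [27.3 32.7] [ 567.7 -181.3   60. ] rect [327.5 171.6] [ 569.2 -176.8   60. ] [[558.1, -157.4], [589.8, -171.7], [580.5, -196.4], [548.3, -182.0]]
top [588.8 -96.5  68. ] [[577.7, -27.4], [625.8, -40.9], [600.7, -171.0], [548.2, -157.6]]
```

```bash
python3 -m inch '[[1,30,0,0,0,0.8,1],[1,30,0,0,0,0.8,1],[1,30,0,0,0,0.8,1],[1,30,0,0,0,0.8,1],[1,30,0,0,0,0.8,1],[1,30,0,0,0,0.8,1],[1,30,0,0,0,0.8,1],[1,30,0,0,0,0.8,1],[1,30,0,0,0,0.8,1],[1,30,0,0,0,0.8,1],[1,30,0,0,0,0.8,1],[1,30,0,0,0,0.8,1],[1,30,0,0,0,0.8,1]]'
python3 - <<'E'
from h import *
c=r.calibration("wrist");im=r.camera("wrist");cv2.imwrite("pics/w2.png",im);np.savez("w2.npz",**{k:np.array(c[k]) for k in("mtx","T")})
print(np.array(c["T"]).round(2).tolist())
for p in [(552.6,251.5,136),(571.2,182,91)]:print(proj(c,p))
E
```

```text
clock: 2.9
tool_pos: [508.3, 187.0, 331.0]
eef_rot: [0.612, 0.791, -0.0, -0.0]
ft_force: [-0.1, 0.0, -0.8]
grip_width: 0.998
[[0.97, 0.24, 0.07, 491.56], [0.25, -0.93, -0.26, 252.21], [-0.0, 0.27, -0.96, 474.83], [0.0, 0.0, 0.0, 1.0]]
[312.7 118.4]
[303.8 178.4]
```

View pics/w2.png

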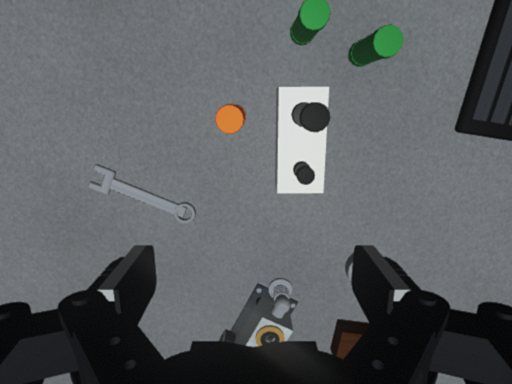

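Wrist view: filter cap at (315,117), small filter cap at (305,174), orange at (230,119). The prediction from the top view is within 3 px.

Run:
```python
from h import *
c=dict(np.load("w2.npz"));im=cv2.imread("pics/w2.png");V=cv2.cvtColor(im,cv2.COLOR_BGR2HSV)[...,2]
g=cv2.GaussianBlur(V,(3,3),0)
print(V[110:125:3,285:335:3])
ci=cv2.HoughCircles(cv2.resize(V[90:145,280:345],None,fx=4,fy=4,interpolation=cv2.INTER_CUBIC),3,1,100,param1=120,param2=15,minRadius=40,maxRadius=70)
print(ci)
for q in ci[0]:
    p=(q[0]/4+280-.4,q[1]/4+90-.4);print(p,q[2]/4,onz(c,p,136))
m=(V<80).astype(np.uint8);m[:160]=0;m[190:]=0;m[:,:290]=0;m[:,320:]=0
cs,_=cv2.findContours(m,0,2);k=max(cs,key=cv2.contourArea);print(cv2.boundingRect(k))
w=((V>170)).astype(np.uint8);w[200:]=0;w[:,:260]=0;w[:,345:]=0
cs,_=cv2.findContours(w,0,2);k=max(cs,key=cv2.contourArea);rr=cv2.minAreaRect(cv2.convexHull(k));print("stand",onz(c,rr[0],46),[onz(c,b,46)[:2].tolist() for b in cv2.boxPoints(rr)])
```

```text
[[222 223 215  53  71  69  40  49  49  49  47  45  44  45  40 133 123]
 [223 223 145  72  73  46  47  50  49  48  48  47  45  46  42 118 122]
 [223 223 173  74  82  37  52  50  49  48  49  48  49  45  46  95 121]
 [222 222 217  65  81  39  55  51  51  51  48  47  47  46  46 108 120]
 [223 222 225 142  79  45  50  52  52  47  49  48  47  47  40 120 121]]
[[[138.5 106.5  61.1]]]
(np.float32(314.225), np.float32(116.225)) 15.275 [553.4 253.9 136. ]
(294, 162, 20, 22)
stand [564.  222.7  46. ] [[550.8, 146.7], [516.3, 277.9], [576.1, 292.4], [615.9, 162.5]]
```

```bash
python3 -m inch '[[4.6,6.6,0,0,0,0,1],[4.6,6.6,0,0,0,0,1],[4.6,6.6,-5,0,0,0,1],[4.6,6.6,-9,0,0,0,1],[4.6,6.6,-13,0,0,0,1],[4.6,6.6,-16,0,0,0,1],[4.6,6.6,-19,0,0,0,1],[4.6,6.6,-22,0,0,0,1],[4.6,6.6,-24.6,0,0,0,1],[4.6,6.6,-24.6,0,0,0,1],[4.6,6.6,-24.6,0,0,0,1],[4.6,6.6,-24.6,0,0,0,1]]'
python3 - <<'E'
from h import *
c=r.calibration("wrist");im=r.camera("wrist");cv2.imwrite("pics/w3.png",im)
print(r.state()["tool_pos"],r.state()["ft_force"],proj(c,(554.3,253.5,136)))
E
```

```text
clock: 3.95
tool_pos: [555.4, 253.0, 86.7]
eef_rot: [0.612, 0.791, 0.0, 0.0]
ft_force: [0.2, -0.3, 1.2]
grip_width: 1.001
[555.78165335 253.26402969  87.13832771] [ 0.25517231 -0.60283229  0.84390847] [250.8 311.5]
```

View pics/w3.png

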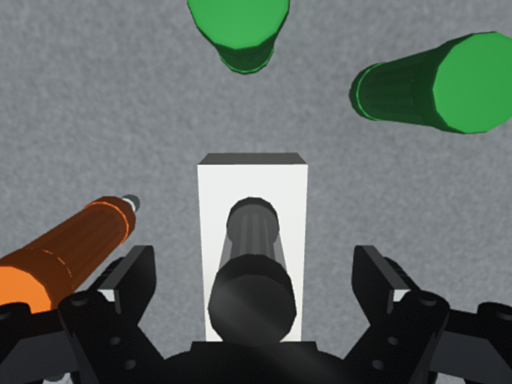

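The cap centre is at about (252,300), against a predicted (251,311), so the tube is about 3 mm further along stand +y. I'll shift by that and grip.

```bash
python3 -m inch '[[-0.1,0.3,-0.2,0,0,0,1],[-0.1,0.3,-0.2,0,0,0,1],[-0.1,0.3,-0.2,0,0,0,0.3],[-0.1,0.3,-0.2,0,0,0,0],[-0.1,0.3,-0.2,0,0,0,0],[-0.1,0.3,-0.2,0,0,0,0],[-0.1,0.3,-0.2,0,0,0,0],[-0.1,0.3,-0.2,0,0,0,0],[-0.1,0.3,-0.2,0,0,0,0],[-0.1,0.3,-0.2,0,0,0,0],[-0.1,0.3,-0.2,0,0,0,0],[-0.1,0.3,-0.2,0,0,0,0],[-0.1,0.3,-0.2,0,0,0,0],[-0.1,0.3,-0.2,0,0,0,0]]'
```

```text
clock: 5.17
tool_pos: [554.8, 256.3, 85.3]
eef_rot: [0.612, 0.791, 0.001, 0.001]
ft_force: [-0.9, -0.5, 4.1]
grip_width: 0.336
```

```bash
python3 -m inch '[[0,0,0.5,0,0,0,0],[0,0,1.5,0,0,0,0],[0,0,3,0,0,0,0],[0,0,5,0,0,0,0],[0,0,8,0,0,0,0],[0,0,11,0,0,0,0],[0,0,13,0,0,0,0],[0,0,13,0,0,0,0],[0,0,13,0,0,0,0]]'
python3 -m inch '[[1,-8,0,0,0,0,0],[2,-16,0,0,0,0,0],[3,-24,0,0,0,0,0],[3.2,-26,0,0,0,0,0],[3.2,-26,0,0,0,0,0],[3.2,-26,0,0,0,0,0],[3.2,-26,0,0,0,0,0],[3.2,-26,0,0,0,0,0],[3.2,-26,0,0,0,0,0],[3.2,-26,0,0,0,0,0]]'
python3 - <<'E'
from h import *
print(r.state()["tool_pos"],r.state()["ft_force"])
a=r.camera("side");c=r.calibration("wrist");b=r.camera("wrist");cv2.imwrite("pics/s4.png",a);cv2.imwrite("pics/w4.png",b);np.savez("w4.npz",**{k:np.array(c[k]) for k in("mtx","T")})
cv2.imwrite("pics/c4.png",np.hstack([cv2.resize(a[90:290,200:400],(400,400),interpolation=2),cv2.resize(b,None,fx=.78,fy=.78)[:300] if 0 else cv2.copyMakeBorder(cv2.resize(b,(400,300)),0,100,0,0,0)]))
E
```

```text
clock: 5.92
tool_pos: [555.6, 256.5, 216.7]
eef_rot: [0.612, 0.791, 0.002, 0.001]
ft_force: [0.1, -0.6, -1.9]
grip_width: 0.336
clock: 6.75
tool_pos: [586.9, -2.4, 215.9]
eef_rot: [0.612, 0.791, 0.002, 0.001]
ft_force: [-0.2, 0.4, -1.1]
grip_width: 0.337
[586.91034283  -2.43351055 215.90535892] [-0.18186732  0.42284176 -1.06385082]
```

View pics/c4.png

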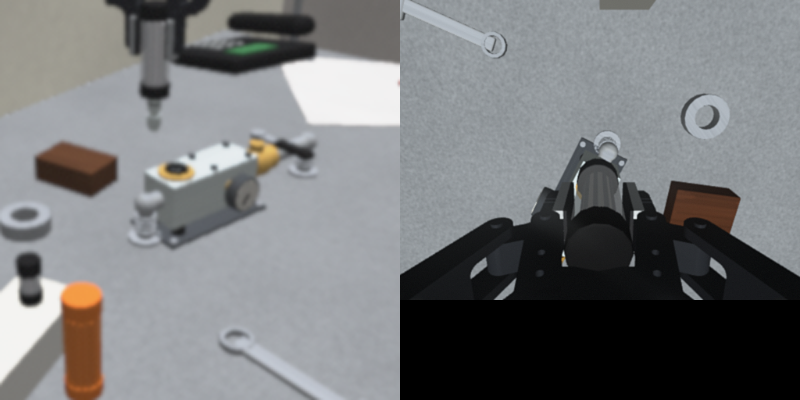

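The side crop shows the tube hanging upright, stem tip at about full-image (277,154) and port mouth at (288,175). I'll measure both in this same side camera.

Run:
```python
from h import *
c=r.calibration("side");im=cv2.imread("pics/s4.png");hsv=cv2.cvtColor(im,cv2.COLOR_BGR2HSV)
H,S,V=[hsv[...,i].astype(int) for i in range(3)]
m=((H>8)&(H<30)&(S>90)).astype(np.uint8);m[:,:270]=0;m[:,305:]=0;m[:160]=0;m[195:]=0
cs,_=cv2.findContours(m,0,2);k=cv2.convexHull(max(cs,key=cv2.contourArea));e=cv2.fitEllipse(k);print("gold",e,cv2.boundingRect(k))
print(onz(c,e[0],74),onz(c,e[0],70))
b=(V<60).astype(np.uint8);b[:,:275]=0;b[:,302:]=0;b[:165]=0;b[188:]=0
cs,_=cv2.findContours(b,0,2);k=cv2.convexHull(max(cs,key=cv2.contourArea));e=cv2.fitEllipse(k);print("black",e,cv2.boundingRect(k),onz(c,e[0],76))
print("pred tip",proj(c,(586.9,-2.4,140.6)),"pred shoulder",proj(c,(586.9,-2.4,176.6)),"pred port",proj(c,(595.4,-60,76)))
print(V[128:160:2,264:292])
x=cv2.resize(im[120:200,255:320],None,fx=8,fy=8,interpolation=2);cv2.imwrite("pics/s4z.png",x[:600])
```

```text
gold ((287.6796569824219, 175.61109924316406), (7.3332133293151855, 16.68745231628418), 92.01302337646484) (280, 173, 17, 7)
[590.7 -53.8  74. ] [595.3 -60.4  70. ]Traceback (most recent call last):
  File "<stdin>", line 8, in <module>
cv2.error: OpenCV(4.12.0) /io/opencv/modules/imgproc/src/shapedescr.cpp:361: error: (-201:Incorrect size of input array) There should be at least 5 points to fit the ellipse in function 'fitEllipseNoDirect'
```

Run:
```python
from h import *
c=r.calibration("side");im=cv2.imread("pics/s4.png")
print("pred tip",proj(c,(586.9,-2.4,140.6)),"pred shoulder",proj(c,(586.9,-2.4,176.6)),"pred port",proj(c,(595.4,-60,76)),"gold70",proj(c,(595.4,-60,70)))
x=cv2.resize(im[120:192,250:325],None,fx=8,fy=8,interpolation=2);cv2.imwrite("pics/s4z.png",x)
```

```text
pred tip [275.4 155.1] pred shoulder [275.8 137.9] pred port [287.6 173.2] gold70 [287.5 175.7]
```

View pics/s4z.png

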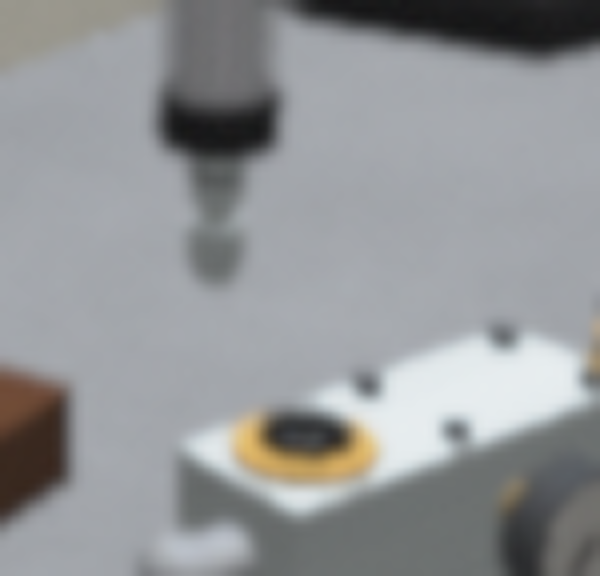

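```bash
python3 -m inch '[[0.9,-3,0,0,0,0,0],[0.9,-5.7,0,0,0,0,0],[0.9,-5.7,0,0,0,0,0],[0.9,-5.7,-2,0,0,0,0],[0.9,-5.7,-4,0,0,0,0],[0.9,-5.7,-5.5,0,0,0,0],[0.9,-5.7,-5.7,0,0,0,0],[0.9,-5.7,-5.7,0,0,0,0],[0.9,-5.7,-5.7,0,0,0,0],[0.9,-5.7,-5.7,0,0,0,0]]'
python3 - <<'E'
from h import *
s=r.state();print(s["tool_pos"],s["ft_force"])
a=r.camera("side");b=r.camera("top");cv2.imwrite("pics/s5.png",a);cv2.imwrite("pics/t5.png",b)
x=cv2.resize(a[120:192,250:325],None,fx=8,fy=8,interpolation=2);cv2.imwrite("pics/s5z.png",x)
p=s["tool_pos"];c=r.calibration("side");print(proj(c,(p[0],p[1],p[2]-75.3)),proj(c,(p[0],p[1],p[2]-39)))
E
```

```text
clock: 7.68
tool_pos: [596.9, -58.7, 160.6]
eef_rot: [0.611, 0.791, 0.002, 0.002]
ft_force: [-0.2, -0.4, -1.2]
grip_width: 0.335
[596.94476173 -58.65924738 160.60943414] [-0.19090842 -0.37468238 -1.20289484]
[286.9 169.4] [287.5 154. ]
```

View pics/s5z.png

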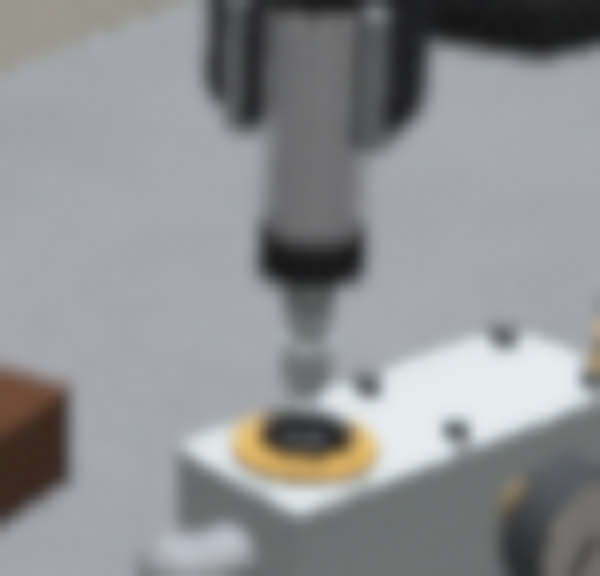

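Run:
```python
from h import *
c=dict(np.load("w4.npz"));im=cv2.imread("pics/w4.png");V=cv2.cvtColor(im,cv2.COLOR_BGR2HSV)[...,2]
p=np.array([586.9,-2.4,215.9])
ux=np.array([.97,.25,0]);uy=np.array([-.25,.97,0])
for o in (50.7,-39.3): print(o,proj(c,p+[0,0,o]),"left/right",proj(c,p+15*ux+[0,0,o]),proj(c,p-15*ux+[0,0,o]),"far/near",proj(c,p+15*uy+[0,0,o]),proj(c,p-15*uy+[0,0,o]))
x=cv2.resize(im[180:350,170:340],None,fx=3.5,fy=3.5);cv2.imwrite("pics/w4z.png",cv2.convertScaleAbs(x,alpha=2.2))
```

```text
50.7 [253.5 316.1] left/right [299.4 316.1] [207.6 316.1] far/near [253.6 274.9] [253.4 354.4]
-39.3 [253.  220.9] left/right [278.4 220.9] [227.5 220.9] far/near [253.  196.4] [252.9 244.4]
```

View pics/w4z.png

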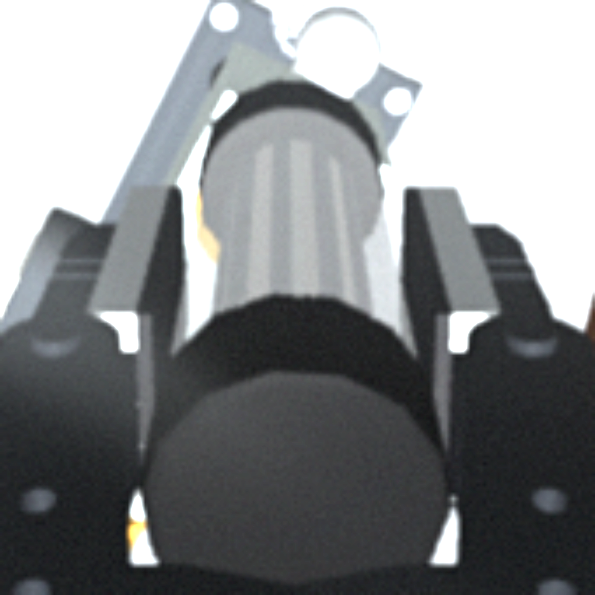

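The wrist crop shows the cap's top face starting at row 286 (predicted 275), and the lower cap edge at 203 (predicted 196). So the tube sits about 3.5 mm toward -y of the pad centre. I had earlier taken the cap wall for its face. The side view agrees with this, so I'll correct the tool by (-2.4, +2.1) mm and enter the port.

```bash
python3 -m inch '[[-0.24,0.2,0,0,0,0,0],[-0.24,0.2,0,0,0,0,0],[-0.24,0.2,-0.3,0,0,0,0],[-0.24,0.2,-0.6,0,0,0,0],[-0.24,0.2,-0.8,0,0,0,0],[-0.24,0.2,-1.0,0,0,0,0],[-0.24,0.2,-1.2,0,0,0,0],[-0.24,0.2,-1.4,0,0,0,0],[-0.24,0.2,-1.6,0,0,0,0],[-0.24,0.2,-1.6,0,0,0,0],[-0.24,0.2,-1.6,0,0,0,0]]'
python3 - <<'E'
from h import *
s=r.state();print(s["tool_pos"],s["ft_force"],s["moment"])
E
```

```text
clock: 8.7
tool_pos: [594.4, -56.9, 144.3]
eef_rot: [0.611, 0.791, 0.002, 0.002]
ft_force: [0.9, 0.1, -1.5]
grip_width: 0.339
[594.37290881 -56.87141231 144.28617903] [ 0.88831095  0.11446117 -1.47066334] [-0.01354084 -0.0086942  -0.00580533]
```

```bash
python3 -m inch '[[0,0,-0.2,0,0,0,0],[0,0,-0.4,0,0,0,0],[0,0,-0.6,0,0,0,0],[0,0,-0.8,0,0,0,0],[0,0,-0.8,0,0,0,0]]'
python3 -m inch '[[0,0,-0.2,0,0,0,0],[0,0,-0.4,0,0,0,0],[0,0,-0.6,0,0,0,0],[0,0,-0.6,0,0,0,0]]'
```

```text
clock: 9.12
tool_pos: [594.5, -56.9, 136.1]
eef_rot: [0.611, 0.791, 0.002, 0.002]
ft_force: [1.5, 0.4, 0.4]
grip_width: 0.332
clock: 9.45
tool_pos: [594.9, -57.0, 130.2]
eef_rot: [0.611, 0.791, 0.003, 0.002]
ft_force: [1.6, -0.4, 2.9]
grip_width: 0.335
```

```bash
python3 -m inch '[[0,0,-0.1,0,0,0,0],[0,0,-0.2,0,0,0,0],[0,0,-0.3,0,0,0,0],[0,0,-0.3,0,0,0,0]]'
python3 -m inch '[[0,0,-0.1,0,0,0,0],[0,0,-0.2,0,0,0,0],[0,0,-0.2,0,0,0,0]]'
```

```text
clock: 9.78
tool_pos: [595.1, -57.1, 127.5]
eef_rot: [0.611, 0.791, 0.003, 0.002]
ft_force: [0.2, -1.1, 8.2]
grip_width: 0.335
clock: 10.03
tool_pos: [595.2, -57.1, 126.1]
eef_rot: [0.611, 0.791, 0.003, 0.003]
ft_force: [-1.6, -0.0, 8.3]
grip_width: 0.338
```

```bash
python3 -m inch '[[0,0,-0.1,0,0,0,0],[0,0,-0.2,0,0,0,0],[0,0,-0.2,0,0,0,0]]'
python3 -m inch '[[0,0,-0.1,0,0,0,0],[0,0,-0.2,0,0,0,0],[0,0,-0.2,0,0,0,0]]'
python3 -m inch '[[0,0,-0.1,0,0,0,0],[0,0,-0.1,0,0,0,0]]'
```

```text
clock: 10.28
tool_pos: [595.2, -57.2, 124.9]
eef_rot: [0.611, 0.791, 0.003, 0.003]
ft_force: [-2.6, -0.4, 12.2]
grip_width: 0.335
clock: 10.53
tool_pos: [595.3, -57.2, 123.8]
eef_rot: [0.611, 0.791, 0.003, 0.003]
ft_force: [-2.5, -0.7, 12.4]
grip_width: 0.339
clock: 10.7
tool_pos: [595.2, -57.2, 123.7]
eef_rot: [0.611, 0.791, 0.003, 0.004]
ft_force: [-2.6, 0.8, 13.3]
grip_width: 0.339
```

```bash
python3 -m inch '[[0,0,-0.15,0,0,0,0],[0,0,-0.3,0,0,0,0],[0,0,-0.3,0,0,0,0]]'
python3 -m inch '[[0,0,-0.15,0,0,0,0],[0,0,-0.2,0,0,0,0],[0,0,-0.2,0,0,0,0]]'
```

```text
clock: 10.95
tool_pos: [595.2, -57.2, 121.4]
eef_rot: [0.611, 0.791, 0.003, 0.004]
ft_force: [-1.7, -0.4, 9.9]
grip_width: 0.341
clock: 11.2
tool_pos: [595.3, -57.3, 120.3]
eef_rot: [0.611, 0.791, 0.003, 0.004]
ft_force: [-3.1, 0.2, 13.2]
grip_width: 0.336
```

The force dropped from 13.3 to 9.9 N at z = 121.4, which is probably the snap. I'll press gently until the seat is met.

```bash
python3 -m inch '[[0,0,-0.15,0,0,0,0],[0,0,-0.2,0,0,0,0],[0,0,-0.2,0,0,0,0]]'
python3 -m inch '[[0,0,-0.15,0,0,0,0],[0,0,-0.2,0,0,0,0],[0,0,-0.2,0,0,0,0]]'
```

```text
clock: 11.45
tool_pos: [595.2, -57.3, 119.3]
eef_rot: [0.611, 0.791, 0.003, 0.004]
ft_force: [-2.4, 0.3, 14.5]
grip_width: 0.338
clock: 11.7
tool_pos: [595.2, -57.3, 118.6]
eef_rot: [0.611, 0.791, 0.003, 0.005]
ft_force: [-2.9, 0.3, 16.6]
grip_width: 0.337
```

```bash
python3 -m inch '[[0,0,-0.15,0,0,0,0],[0,0,-0.25,0,0,0,0],[0,0,-0.25,0,0,0,0]]'
python3 -m inch '[[0,0,-0.15,0,0,0,0],[0,0,-0.25,0,0,0,0],[0,0,-0.25,0,0,0,0]]'
```

```text
clock: 11.95
tool_pos: [595.3, -57.4, 117.7]
eef_rot: [0.611, 0.791, 0.003, 0.005]
ft_force: [-4.6, 0.8, 20.5]
grip_width: 0.335
clock: 12.2
tool_pos: [595.3, -57.4, 117.0]
eef_rot: [0.611, 0.791, 0.003, 0.006]
ft_force: [-6.2, 0.8, 23.6]
grip_width: 0.338
```

Slope is 4.3 N/mm, which is the mounts' own stiffness, and tip height 41.7 against a computed seat height of 41.8. It is bottomed, so I'll unload and look.

```bash
python3 -m inch '[[0,0,0.3,0,0,0,0],[0,0,0.5,0,0,0,0],[0,0,0.5,0,0,0,0],[0,0,0.5,0,0,0,0]]'
python3 - <<'E'
from h import *
s=r.state();print(s["tool_pos"],s["ft_force"])
a=r.camera("side");cv2.imwrite("pics/s6.png",a);cv2.imwrite("pics/s6z.png",cv2.resize(a[110:192,250:330],None,fx=7,fy=7,interpolation=2))
E
```

```text
clock: 12.53
tool_pos: [595.0, -57.2, 122.4]
eef_rot: [0.611, 0.791, 0.004, 0.006]
ft_force: [-0.8, 1.2, 6.3]
grip_width: 0.335
[594.99293272 -57.1961923  122.38684337] [-0.75402852  1.15937749  6.31432504]
```

View pics/s6z.png

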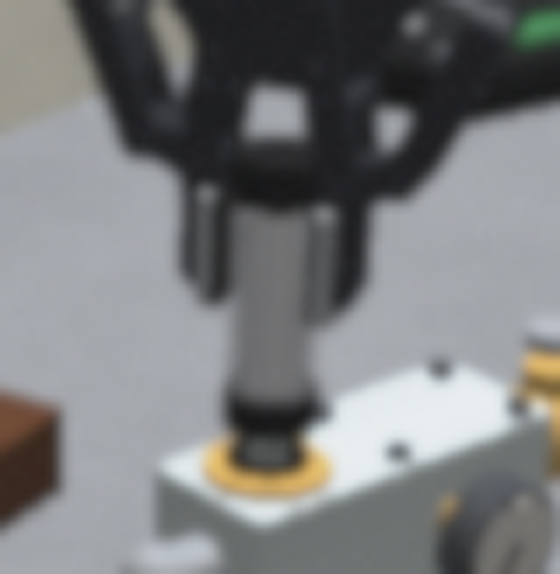

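Seated, with the shoulder just above the collet and the force down to about 7 N. I'll release it and rise clear.

```bash
python3 -m inch '[[0,0,0.1,0,0,0,0],[0,0,0.1,0,0,0,0.5],[0,0,0.1,0,0,0,1],[0,0,0.1,0,0,0,1],[0,0,0.1,0,0,0,1],[0,0,0.1,0,0,0,1],[0,0,0.1,0,0,0,1],[0,0,0.1,0,0,0,1],[0,0,3,0,0,0,1],[0,0,7,0,0,0,1],[0,0,10,0,0,0,1],[0,0,13,0,0,0,1],[0,0,13,0,0,0,1],[0,0,13,0,0,0,1]]'
python3 - <<'E'
from h import *
s=r.state();print(s["tool_pos"],s["ft_force"],s["q"].round(2))
a=r.camera("side");cv2.imwrite("pics/s7.png",a)
z=cv2.resize(a[110:192,250:330],None,fx=7,fy=7,interpolation=2)
b=r.camera("wrist");cv2.imwrite("pics/w7.png",b)
# filter top/cap checks in side view
c=r.calibration("side")
for h in (49,85,95,175):print(h,proj(c,(595.4,-60,h)))
V=a.max(2);print(V[110:180:2,286:290].min(1).tolist())
ex=np.array([.982,-.191]);ey=np.array([.191,.982]);pv=np.array([595.4,-60])-130*ey;print(pv)
for th,off in [(0,26),(0,18.5),(.2,18.5),(.4,18.5),(.6,18.5),(.8,18.5),(1.0,18.5),(1.2,18.5),(1.4,18.5),(1.571,18.5),(1.571,15)]:
    d=-(np.cos(th)*ex+np.sin(th)*ey);m=np.sin(th)*ex-np.cos(th)*ey
    print(th,off,(pv+55*d-off*m).round(1))
E
```

```text
clock: 13.75
tool_pos: [596.1, -57.4, 254.2]
eef_rot: [0.611, 0.791, 0.004, 0.007]
ft_force: [-0.1, 0.3, -0.8]
grip_width: 0.998
[596.0732732  -57.43584528 254.16182954] [-0.05614888  0.26389166 -0.81592695] [-0.22  0.41  0.08  1.22  0.    1.1 ]
49 [287.2 184.1]
85 [287.8 169.5]
95 [288.  165.4]
175 [289.5 130.1]
[149, 144, 91, 35, 24, 27, 97, 162, 165, 113, 47, 35, 26, 24, 46, 97, 107, 108, 107, 107, 106, 108, 108, 109, 107, 107, 107, 106, 74, 28, 29, 63, 76, 88, 188]
[ 570.57 -187.66]
0 26 [ 521.5 -151.6]
0 18.5 [ 520.1 -159. ]
0.2 18.5 [ 515.4 -169.6]
0.4 18.5 [ 512.9 -180.9]
0.6 18.5 [ 512.7 -192.5]
0.8 18.5 [ 514.8 -203.9]
1.0 18.5 [ 519.2 -214.6]
1.2 18.5 [ 525.6 -224.3]
1.4 18.5 [ 533.7 -232.5]
1.571 18.5 [ 541.9 -238.1]
1.571 15 [ 545.3 -238.8]
```

Run:
```python
from h import *
I=lambda n:cv2.cvtColor(cv2.imread(f"pics/{n}.png"),cv2.COLOR_BGR2GRAY).astype(float)
c=r.calibration("side")
for n,z,xy in (("s5",121.3,(597.8,-62.1)),("s6",83.1,(595.4,-60)),("s7",85,(595.4,-60))):
    p=proj(c,(*xy,z+10));u=int(round(p[0]))
    y0=int(p[1])-12;col=I(n)[y0:y0+30,u-1:u+2].mean(1)
    i=next(i for i in range(len(col)-1) if col[i]>=65>col[i+1]);e=y0+i+(col[i]-65)/(col[i]-col[i+1])
    print(n,"edge",round(e,2),"pred z+10",p,"pred-edge",round(p[1]-e,2))
```

```text
s5 edge 150.31 pred z+10 [288.3 149.2] pred-edge -1.11
s6 edge 167.37 pred z+10 [287.9 166.1] pred-edge -1.27
s7 edge 166.48 pred z+10 [288.  165.4] pred-edge -1.08
```

After release the cap edge matches a shoulder height of 85 mm to about 0.2 px, so the tube is held home, 1 mm above the seat. Next is the lever, using shut fingers.

```bash
python3 -m inch '[[-3,-4,0,0,0,-0.1,0.5],[-7.5,-9.4,0,0,0,-0.22,0],[-7.5,-9.4,0,0,0,-0.34,0],[-7.5,-9.4,0,0,0,-0.447,0],[-7.5,-9.4,0,0,0,-0.447,0],[-7.5,-9.4,0,0,0,-0.447,0],[-7.5,-9.4,0,0,0,-0.447,0],[-7.5,-9.4,0,0,0,-0.447,0],[-7.5,-9.4,0,0,0,-0.447,0],[-7.5,-9.4,0,0,0,-0.447,0]]'
python3 - <<'E'
from h import *
s=r.state();print(s["tool_pos"],s["eef_rot"].round(3),s["grip_width"])
c=r.calibration("wrist");im=r.camera("wrist");cv2.imwrite("pics/w8.png",im);np.savez("w8.npz",**{k:np.array(c[k]) for k in("mtx","T")})
print(proj(c,(570.6,-187.7,80)),proj(c,(520,-178,83)))
E
```

```text
clock: 14.68
tool_pos: [519.9, -150.5, 251.3]
eef_rot: [0.771, 0.637, 0.002, 0.006]
ft_force: [-0.2, -0.0, -0.1]
grip_width: 0.003
[ 519.86497337 -150.48320013  251.28746295] [0.771 0.637 0.002 0.006] 0.0025705510394515314
[308.4 199.3] [256.8 200.3]
```

View pics/w8.png

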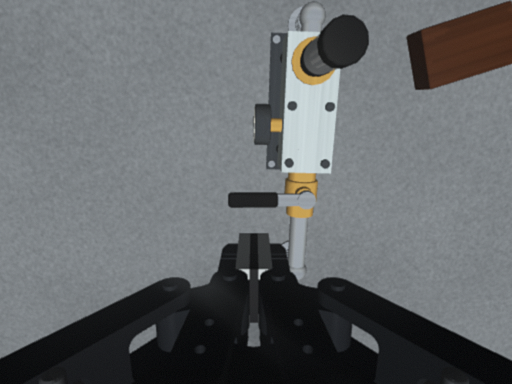

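The wrist view shows the lever level at row 200, its sleeve centred on (253,200) with (257,200) predicted. The tube stands in the port. I'll go down beside the lever and sweep it.

```bash
python3 -m inch '[[0.1,0,-4,0,0,0,0],[0.1,0,-8,0,0,0,0],[0.1,0,-12,0,0,0,0],[0.1,0,-15,0,0,0,0],[0.1,0,-17,0,0,0,0],[0.1,0,-18,0,0,0,0],[0.1,0,-18,0,0,0,0],[0.1,0,-18,0,0,0,0],[0.1,0,-18,0,0,0,0]]'
```

```text
clock: 15.48
tool_pos: [522.0, -151.0, 72.9]
eef_rot: [0.771, 0.637, 0.003, 0.007]
ft_force: [0.2, -0.2, 1.0]
grip_width: -0.002
```

```bash
python3 -m inch '[[-0.2,-0.4,0,0,0,0,0],[-0.2,-0.8,0,0,0,0,0],[-0.4,-1.3,0,0,0,0.1,0],[-0.66,-1.86,0,0,0,0.2,0],[-0.8,-2.4,0,0,0,0.3,0],[-0.91,-3,0,0,0,0.4,0],[-0.93,-3.6,0,0,0,0.5,0],[-0.93,-4.15,0,0,0,0.6,0],[-0.85,-4.7,0,0,0,0.7,0],[-0.72,-5.3,0,0,0,0.8,0],[-0.5,-5.8,0,0,0,0.9,0],[-0.28,-6.36,0,0,0,1.0,0],[-0.28,-6.36,0,0,0,1.0,0]]'
```

```text
clock: 16.57
tool_pos: [519.7, -215.6, 73.6]
eef_rot: [0.369, 0.929, 0.006, 0.005]
ft_force: [-1.0, 0.4, 0.9]
grip_width: -0.004
```

```bash
python3 -m inch '[[0.3,-0.4,0,0,0,0.1,0],[0.6,-0.87,0,0,0,0.2,0],[1,-1.3,0,0,0,0.3,0],[1.4,-1.7,0,0,0,0.4,0],[1.8,-2,0,0,0,0.5,0],[2.2,-2.25,0,0,0,0.57,0],[2.4,-2.3,0,0,0,0.57,0],[2.6,-2.3,0,0,0,0.57,0],[2.6,-2.3,0,0,0,0.57,0]]'
python3 - <<'E'
from h import *
s=r.state();print(s["tool_pos"],s["ft_force"])
c=r.calibration("wrist");im=r.camera("wrist");cv2.imwrite("pics/w9.png",im)
E
```

```text
clock: 17.32
tool_pos: [539.1, -236.7, 72.1]
eef_rot: [0.095, 0.995, 0.008, -0.003]
ft_force: [-21.8, 4.2, 6.3]
grip_width: 0.001
[ 539.10427114 -236.73764118   72.05893909] [-21.79045257   4.22045187   6.25093688]
```

22 N against the push means the stop has been reached. I'll back off, rise, and check.

```bash
python3 -m inch '[[-1,0.2,0,0,0,0,0],[-2.5,0.5,0,0,0,0,0],[-3,0.6,0,0,0,0,0],[-3,0.6,4,0,0,0,0],[-3,0.6,8,0,0,0,0],[-3,0.6,12,0,0,0,0],[-3,0.6,16,0,0,0,0],[-3,0.6,18,0,0,0,0],[-3,0.6,18,0,0,0,0],[-3,0.6,18,0,0,0,0]]'
python3 - <<'E'
from h import *
s=r.state();print(s["tool_pos"],s["ft_force"])
c=r.calibration("wrist");im=r.camera("wrist");t=r.camera("top");a=r.camera("side")
cv2.imwrite("pics/w10.png",im);cv2.imwrite("pics/s10.png",a)
ct=r.calibration("top")
V=im.max(2)
print(proj(c,(570.6,-187.7,83)),proj(c,(560.5,-239.7,83)))
z=cv2.resize(t[160:260,280:430],(540,360),interpolation=2)
o=np.zeros((600,800,3),np.uint8);o[:360,:540]=z;o[360:600,:320]=cv2.resize(im,(320,240));o[360:600,320:560]=cv2.resize(a[110:192,250:332],(240,240));cv2.imwrite("pics/c10.png",o)
g=a.astype(float).mean(2) if 0 else cv2.cvtColor(a,cv2.COLOR_BGR2GRAY)
col=g[150:175,287:290].mean(1);print(col.round().tolist())
E
```

```text
clock: 18.2
tool_pos: [510.2, -231.5, 254.0]
eef_rot: [0.096, 0.995, 0.007, -0.001]
ft_force: [1.0, 0.4, 0.1]
grip_width: 0.002
[ 510.20608186 -231.53975666  254.02459087] [0.99676057 0.42073095 0.05467532]
[305.3 223.4] [253.2 223.7]
[108.0, 108.0, 108.0, 108.0, 107.0, 108.0, 108.0, 108.0, 108.0, 108.0, 108.0, 109.0, 109.0, 108.0, 106.0, 97.0, 77.0, 51.0, 31.0, 25.0, 29.0, 47.0, 68.0, 78.0, 77.0]
```

View pics/c10.png

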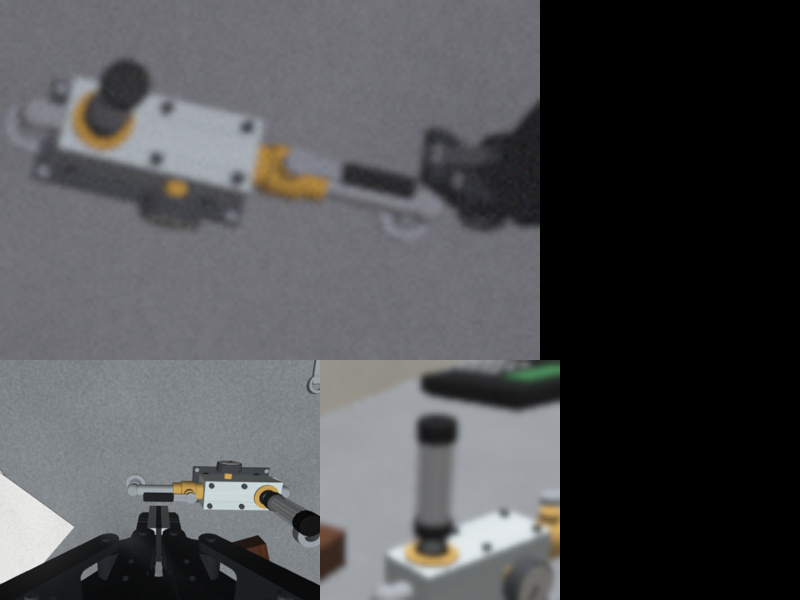

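The lever lies along the pipe, and the tube's cap edge is unchanged (row 166.5). I'll measure the lever angle numerically before handing in.

Run:
```python
from h import *
c=r.calibration("wrist");im=cv2.imread("pics/w10.png");hsv=cv2.cvtColor(im,cv2.COLOR_BGR2HSV);V=hsv[...,2]
m=(V<60).astype(np.uint8);m[:205]=0;m[236:]=0;m[:,:215]=0;m[:,290:]=0
cs,_=cv2.findContours(m,0,2)
for k in cs:
    if cv2.contourArea(k)<60: continue
    pts=np.array([onz(c,p[0].astype(float),83.5)[:2] for p in k],np.float32);(rc,wh,_)=cv2.minAreaRect(pts);B=cv2.boxPoints((rc,wh,_))
    e=max([B[1]-B[0],B[2]-B[1]],key=np.linalg.norm);print(rc,wh,"axis deg",np.degrees(np.arctan2(e[1],e[0]))%180)
m=((V>150)&(hsv[...,1]<50)).astype(np.uint8);m[:180]=0;m[:,:310]=0;m[260:]=0
k=max(cv2.findContours(m,0,2)[0],key=cv2.contourArea);pts=np.array([onz(c,p[0].astype(float),68)[:2] for p in cv2.convexHull(k)],np.float32);R=cv2.minAreaRect(pts);B=cv2.boxPoints(R);e=max([B[1]-B[0],B[2]-B[1]],key=np.linalg.norm);print("block",R,np.degrees(np.arctan2(e[1],e[0]))%180)
```

```text
(552.4378051757812, -237.21517944335938) (46.22508239746094, 13.710223197937012) axis deg 78.66436
block ((585.5795288085938, -91.58040618896484), (143.73886108398438, 50.867034912109375), 77.70352935791016) 77.70354
```

```bash
python3 -c "
from rig import r
print(r.finish_job(), r.state()['clock'])"
```

```text
the job is handed in; nothing more can be done
the job is handed in; nothing more can be done
```

I pushed the larger filter tube home in the port and left it standing there. Then I swung the valve lever to its stop with the shut fingers, backed clear, and handed the job in at about 18 s. The hand-in gives no verdict.

- **Filter:** the push rose by the rubber mounts' own stiffness up to about 24 N on the wrist sensor, so I took it as bottomed. The snap itself showed only as a small force drop (13 to 10 N). After release, the side view put the shoulder at about 85 mm, the snapped-in height, and it had not moved after the lever swing.
- **Lever:** it met about 22 N at the end, against 2 to 3 N to turn it. In the images its axis lies at 78.7° and the block's at 77.7 to 79°, so it is open to its stop.
- **Disagreements:**
  - The last wrist view placed the lever sleeve and pivot about 4 mm sideways of the prediction (up to 8 mm by contour). The shift was the same for both, so I took it as calibration error.
  - I also gripped the tube about 3.5 mm off the pad centre after misreading the cap edge, and corrected for that before inserting.
- **Not checked:** I did not measure the small filter, ring gauge, gauge case or spanner at the end. The arm passed above or clear of them.

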